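# Snap the slide carrier into the drip stand's hooks

### The arm

A 6-joint arm with a two-finger parallel gripper is mounted at the origin on a cart in front of the work surface, level with it; the furniture and walls round the work are solid. World frame = base frame: x ahead of the robot, y to its left, z up, the work surface at z = 0. Lengths are in m, angles in rad, forces in N, time in s.
With the tool pointing down it reaches from about 0.375 to 0.9 m from the base axis. Payload 3.1 kg.
Tool frame: the origin (TCP) lies midway between the tips of the shut fingers; the grasp point (between the pads) lies 19 mm behind it; x points along the fingers, y is the direction in which the jaws open and shut, and the axes are right-handed (so a half turn about x gives the same grasp; the last joint's range is limited). The gripper opens to 87 mm and grips with 3 to 60 N. Pads are 19 mm wide; open, the fingers measure 117 mm over their backs; the gripper's body (75 mm by 190 mm) begins 51 mm behind the grasp point.
Start: joints at [-1.367, 0.527, 1.433, -0, 1.181, -0.178], TCP at [0.233, -0.58, 0.202] pointing down, gripper open.
Joint ranges: [-3.08, 3.08], [-0.75, 2.2], [0.22, 2.44], [-1.43, 4.57], [0, 2.65], [-2.85, 2.85]. Speed limits (rad/s): [2.79, 2.79, 3.14, 3.14, 3.14, 3.14].

### API

Orientations are given as a unit quaternion [x, y, z, w].
In Python, from rig import get_obs, imaging, robot gives the robot as it stands.
- The arm moves only by the shell command python3 -m inch 'ROWS' [FORCE]. ROWS is JSON, a list of rows, each a list of 3 entries, a list of its own where there are three numbers: the finger opening in mm, from 0 to 87, then the shift along the tool's x, y, z in mm, then the turn, a rotation vector about the tool's x, y, z in degrees. In form: [[grip, [dx, dy, dz], [wx, wy, wz]], ...]. A call has 1 to 12 rows; each row shifts and turns the pose as measured when the row begins, along the tool's axes as they then stand; what a row does not reach is not made up. A row lasts 1/8 s, in which the tool goes at most 62.5 mm and 10.7 degrees, less where a joint would pass 70% of its speed; a pose out of reach is approached as far as the arm can. A call with a gripper value outside its range is refused whole. The fingers move at their own pace and stop on an object; FORCE is the grip in N (left out, the last holds). Time passes only in rows, so rows that do not move let the fingers close. It gives the time, the measured TCP pose, the force and the opening at its end, in the units of the state.
- get_obs(): the state, without advancing time (a new reading comes with each control period).
- imaging.camera(name): name is "scene" or "top"; returns the picture (400x640x3 uint8, red, green, blue); there is no depth.
- imaging.camera_params(name): a dict with "camera_matrix" (3x3 intrinsics, pixels), "xyz" and "rotation" of the camera in the world. Camera axes: x right, y down, z forward; pixel columns grow to the right and rows downward; lengths in m; the calibration is good to about 2 mm. A picture is of the moment at which its call begins. camera_params takes no time and is no camera call.
- robot.hand_in(): hands the job in, once; it reports no verdict.
Trained networks look in the newest picture that a camera, given by its name, has taken for a name from the list of things; names that differ only in an ending like _2 or _b are one class to them, and where a whole thing is asked for, a point or a joint stands for the part that bears it (a point fixed in the world has none). Each returns a list of dicts, best first, with "confidence" (0 to 1); they miss things now and then, are a little off and sometimes report something else, mostly with a low value. They report only what shows in the picture. A call takes as long as a camera call.
- imaging.cut_out(camera, target): "pixels" (400x640 bool, what is visible of it) and "box" ([centre column, centre row, width, height] in pixels, round what is visible of it).
- imaging.tip_of(camera, target): "pixel" ([column, row] in pixels: a listed point, or the origin of a listed thing).
The state is a dict: "time": time; "q": joint angles; "joint_velocities": joint speeds; "joint_torque": joint torques, N m; "position": TCP position; "tool_rot": TCP orientation; "ft_force": force on the tool from outside, world axes, zero at the start; "moment": the same for the moment, N m; "grip_width": finger opening in m.
Only numpy, scipy, OpenCV 4.12 (cv2) and the standard library are available. Lean on these libraries where they do the work, as an engineer would, in place of code of your own. Each camera call takes 0.05 s, during which the arm holds its last target. There are 200 camera calls.

### The job

Pick up the slide carrier by the black grip of its handle and hang it by the handle bar on the two hooks of the drip stand, coming in from the stand's open front. Press the bar down past the sprung rollers until it clicks home on both hook floors, and keep pressing down with about 15 N: the program finishes still gripping the handle and pressing. Leave the other things on the table where they are and do not force the hooks (never more than about 60 N).

Things in the scene. Friction and masses are not known exactly. Their poses are not given: they have to be found in the camera images.
- carrier: Loose steel slide carrier, 0.34 kg: open tray 54 (x) x 140 (y) x 45 mm high with upright glass slides and a rigid bail handle along y. Origin at the centre of its underside, z up. Handle: upright wires at y = -66 and +66 mm, and a level round bar, 10 mm thick, axis 116 mm up. The window between tray rim and bar is 66 mm high. A half turn about z makes no difference.
- bar_mid (a point): Middle of the carrier's handle bar, on its axis, 116 mm above the carrier's underside; axes as the carrier. Here the bar wears a black grip, 13 (x) x 44 (y) x 18 mm high, from 7 mm below to 11 mm above this point.
- drip_stand: Fixed steel stand; origin on the table below the middle between its hooks, z up, -x the open front. Tray x -55..90, y -90..90, 14 mm high; masts 12 mm thick at x 62, y -40 and 40 mm. From each mast an arm 14 mm wide, 10 mm deep runs to the front and ends in a hook open upward. Nothing is higher than 190 mm. The bar comes over the tips from the front, arms through the handle's window.
- hook_mid (a point): Midway between the hooks (at y = -40 and +40 mm), on the hook floors' level, 160 mm above the table; axes as the stand. Slots 13 mm wide, x -6.5..6.5. Above, they open as a funnel: in front the tip flares forward to x -23, 28 mm above the floor, behind a slope rises from x 5.5, 19 mm up, to x 16, 30 mm up. A bar lying home is parallel to y, its axis 5 mm above this point, x about -1.
- hook_floor: The floors of the two hooks (fixed), on which the bar rests when home; origin and axes as point hook_mid.
- catch_l (a joint): Sprung roller, 8 mm thick, in the hook at y = +40 mm, centre 12 mm above the floor. 0: fully out, 6 mm into the slot from behind; grows as pushed back (m, to 0.0055). 2.7 N at 0 plus 1.5 N per mm. The bar touches it with its axis 19 mm above the floor; passing both takes 3 mm of their travel and a push of about 8 to 20 N, then the force drops suddenly and they come out above the bar.
- catch_r (a joint): The same roller in the hook at y = -40 mm of the stand.
- timer: Bystander: round bench timer, 64 mm across, 43 mm high, loose; origin at the centre of its underside.
- tweezers_b: Bystander: steel tweezers, 125 mm long, 10 mm high, loose, lying on the table.

How it is judged:
By the outcome, as a careful person would: the job done as asked, in the order asked, and still so for the second after the job is handed in, while the arm keeps its last pose, push and grip.
It also fails if it takes over 54 s, if anything falls off the work surface, if the arm or the gripper's body presses on something with over 40 N, if the wrist force passes 120 N, or if a joint passes its speed limit or range.

## Working session

There is one attempt and no reset: what is moved stays moved. The work goes in short steps, Python scripts to look and compute and a shell command to move; the robot and the scene stay as the last step left them, time stands still between calls to the robot, and variables do not carry over. Pictures are saved under pics/ and viewed, about 8 in all and at most 12, crops included, and the job is handed in when it is done.

```bash
mkdir -p pics; ls
cat > h.py <<'E'
import numpy as np, cv2
from rig import get_obs, imaging, robot
from scipy.spatial.transform import Rotation as R
def cam(n):
    p=imaging.camera_params(n); return np.array(p["camera_matrix"]),np.array(p["xyz"]),np.array(p["rotation"])
def rotm(r):
    return r if r.shape==(3,3) else R.from_quat(r).as_matrix()
def ray(n,px):
    K,t,r=cam(n); d=rotm(r)@np.linalg.solve(K,[px[0],px[1],1.]); return t,d
def at_z(n,px,z):
    t,d=ray(n,px); return t+d*(z-t[2])/d[2]
def proj(n,P):
    K,t,r=cam(n); q=K@(rotm(r).T@(np.asarray(P)-t)); return q[:2]/q[2]
def tri(a,b):
    A=0;B=0
    for n,px in (a,b):
        t,d=ray(n,px); d=d/np.linalg.norm(d); M=np.eye(3)-np.outer(d,d); A=A+M;B=B+M@t
    return np.linalg.solve(A,B)
E
python3 - <<'E'
from h import *
for n in("scene","top"):
    im=imaging.camera(n); cv2.imwrite(f"pics/{n}0.png",im[...,::-1]); print(n,cam(n))
    for t in("carrier","bar_mid","drip_stand","hook_mid","timer","tweezers_b"):
        print(t,[(np.round(d["pixel"],1),round(d["confidence"],2)) for d in imaging.tip_of(n,t)][:3])
o=get_obs();print({k:np.round(v,3) for k,v in o.items()})
E
```

```text
pics
scene (array([[446.39884421,   0.        , 323.44061307],
       [  0.        , 446.39884421, 202.08459191],
       [  0.        ,   0.        ,   1.        ]]), array([ 0.03112599, -0.99989004,  0.62993501]), array([ 0.82843849, -0.22440242,  0.12425761, -0.49788881]))
carrier [(array([392.6, 214.1]), 0.28)]
bar_mid []
drip_stand [(array([386.6, 271. ]), 0.88)]
hook_mid [(array([388.6, 214.2]), 0.47)]
timer [(array([299.2, 271. ]), 0.76)]
tweezers_b [(array([329.2, 309. ]), 0.69)]
top (array([[365.63367539,   0.        , 323.93524067],
       [  0.        , 365.63367539, 210.46028933],
       [  0.        ,   0.        ,   1.        ]]), array([ 0.30727904, -0.20886495,  0.95757894]), array([ 0.70368371, -0.70352708,  0.07201324, -0.06850529]))
carrier [(array([269.9, 236. ]), 0.96)]
bar_mid [(array([260.9, 229.3]), 0.59), (array([381. , 191.1]), 0.59)]
drip_stand []
hook_mid []
timer [(array([330.6, 253.9]), 0.55)]
tweezers_b []
{'time': np.float64(0.7), 'q': array([-1.367,  0.527,  1.433,  0.   ,  1.181, -0.178]), 'joint_velocities': array([ 0.   , -0.   , -0.001, -0.001, -0.001, -0.   ]), 'joint_torque': array([  0.   , -43.986, -17.695,   0.064,   0.05 ,  -0.   ]), 'position': array([ 0.233, -0.58 ,  0.202]), 'tool_rot': array([ 0.694,  0.134, -0.694,  0.134]), 'ft_force': array([-0.077, -0.503,  0.513]), 'moment': array([0.035, 0.01 , 0.02 ]), 'grip_width': np.float64(0.087)}
```

View pics/scene0.png

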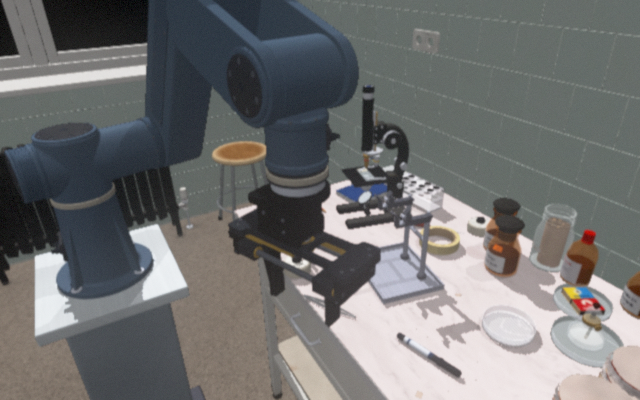

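View pics/top0.png

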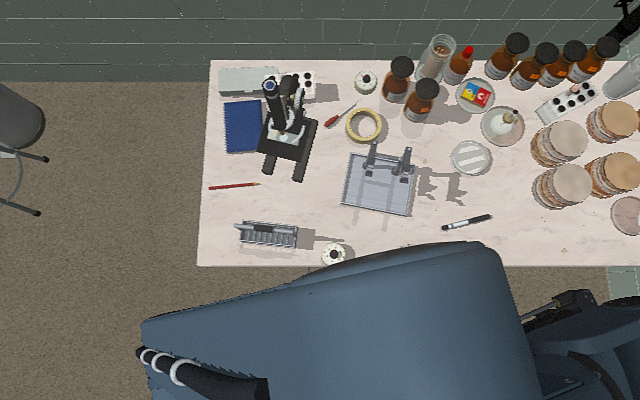

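The scene view shows the stand at about (400,270), with the arm hiding the carrier. In the top view the carrier is at (268,235), the stand at (380,180), the timer at (334,253) and a pen at (467,222). Next I'll zoom in on the stand and carrier.

Run:
```python
from h import *
im=cv2.imread("pics/top0.png")
c=cv2.resize(im[130:270,225:425],None,fx=4,fy=4,interpolation=cv2.INTER_CUBIC); cv2.imwrite("pics/topcrop.png",c)
im=cv2.imread("pics/scene0.png")
c=cv2.resize(im[170:310,320:460],None,fx=4,fy=4,interpolation=cv2.INTER_CUBIC); cv2.imwrite("pics/scenecrop.png",c)
print(np.round(rotm(cam("top")[2]),3)); imaging.camera("top"); imaging.camera("scene")
for n,t in (("top","carrier"),("top","drip_stand"),("top","timer"),("top","tweezers_b"),("scene","drip_stand"),("top","hook_floor"),("scene","catch_l"),("top","catch_l")):
    for d in imaging.cut_out(n,t)[:2]:
        r=cv2.minAreaRect(np.argwhere(d["pixels"])[:,::-1].astype(np.float32))
        print(n,t,round(d["confidence"],2),np.round(d["box"],1),r)
for nm,px,z in(("carrier",(269.9,236),0),("bar",(260.9,229.3),.116),("timer",(333.6,254),.04)): print(nm,at_z("top",px,z))
print("stand scene",at_z("scene",(386.6,271),0),at_z("scene",(388.6,214.2),.16))
```

```text
[[-0.    -0.98   0.198]
 [-1.    -0.001 -0.005]
 [ 0.005 -0.198 -0.98 ]]
top carrier 0.66 [265.4 232.4  58.7  33. ] ((264.75, 233.25), (63.166839599609375, 22.859329223632812), 6.34019136428833)
top drip_stand 0.56 [379.4 176.9  70.7  77.9] ((379.27349853515625, 176.3140106201172), (68.20236206054688, 68.7169189453125), 10.784297943115234)
top timer 0.97 [333.8 252.1  25.1  26.9] ((333.5, 253.0), (20.0, 23.0), 90.0)
scene drip_stand 0.87 [407.4 247.2  79.7 114.3] ((399.7806701660156, 245.36422729492188), (108.84449005126953, 73.54820251464844), 80.13418579101562)
scene drip_stand 0.39 [394.4 215.6  25.5  18.8] ((393.2485046386719, 214.27774047851562), (27.65237808227539, 4.236108779907227), 48.179832458496094)
carrier [ 0.43175118 -0.07138772  0.        ]
bar [ 0.43231464 -0.06670655  0.116     ]
timer [ 0.38133543 -0.23760112  0.04      ]
stand scene [ 0.56027691 -0.34423031  0.        ] [ 0.5476581  -0.35498719  0.16      ]
```

View pics/topcrop.png

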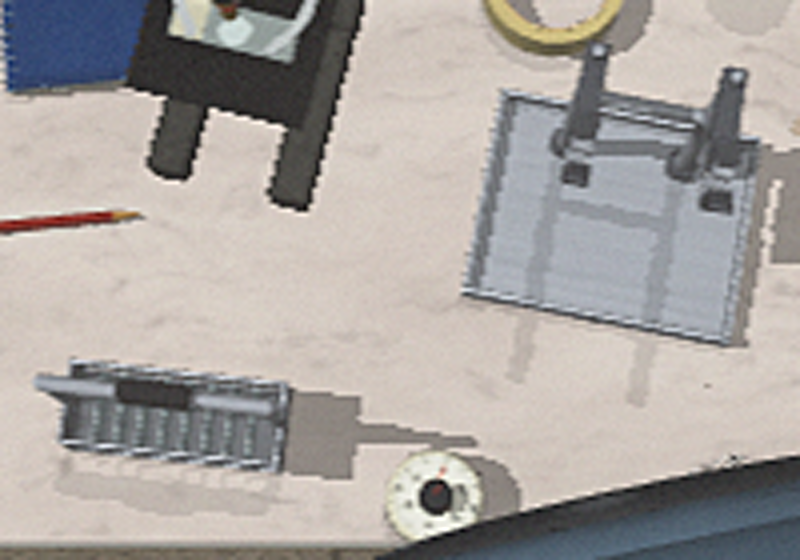

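View pics/scenecrop.png

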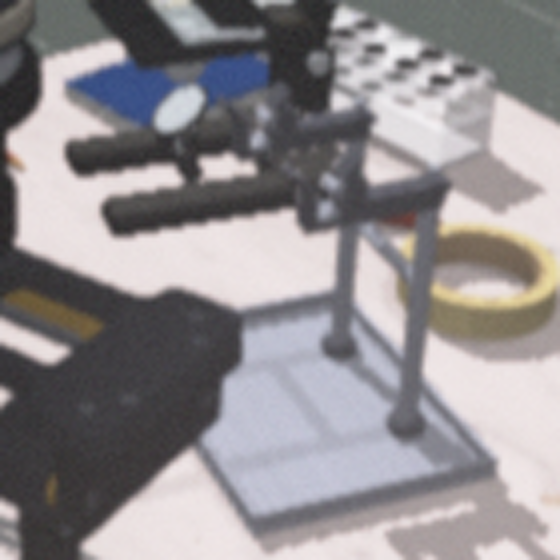

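```bash
cat >> h.py <<'E'
from scipy.optimize import least_squares
def pose(p,P):
    c,s=np.cos(p[2]),np.sin(p[2]); P=np.asarray(P,float); return np.array([p[0]+c*P[0]-s*P[1],p[1]+s*P[0]+c*P[1],P[2]])
def crop(u,v): return np.array([225+u/4-.375,130+v/4-.375])
def fit(obs,p0):
    f=lambda p: np.concatenate([proj(n,pose(p,P))-px for n,P,px in obs])
    r=least_squares(f,p0); return r.x,r.fun.reshape(-1,2)
E
python3 - <<'E'
from h import *
sc=lambda u,v:np.array([320+u/4-.375,170+v/4-.375])
t="top";s="scene"
st=[(t,(-.055,.09,.007),crop(465,295)),(t,(-.055,-.09,.007),crop(745,343)),(t,(.09,-.09,.014),crop(762,140)),(t,(.09,.09,.014),crop(505,92)),
(s,(-.055,-.09,.007),sc(257,525)),(s,(.09,-.09,.007),sc(492,470)),(s,(.062,.04,.014),sc(340,350)),(s,(.062,-.04,.014),sc(405,428))]
p,r=fit(st,[.56,-.34,0]);print("stand",p,np.degrees(p[2]));print(r.round(1))
for P in((0,.04,.16),(0,-.04,.16),(-.023,.04,.188),(-.023,-.04,.188),(.068,.04,.165),(.068,-.04,.165),(.016,.04,.19),(.016,-.04,.19)):
    a=proj(t,pose(p,P));b=proj(s,pose(p,P));print(P,((a-[225,130])*4).round(),((b-[320,170])*4).round())
ca=[(t,(.027,.07,.045),crop(72,360)),(t,(.027,-.07,.045),crop(290,382)),(t,(-.027,-.07,.045),crop(279,470)),(t,(-.027,.07,.03),crop(62,448)),
(t,(0,.022,.12),crop(116,391)),(t,(0,-.022,.12),crop(190,397))]
p,r=fit(ca,[.43,-.07,0]);print("car",p,np.degrees(p[2]));print(r.round(1)); print("barmid",proj(t,pose(p,(0,0,.116))))
E
```

```text
stand [ 0.55334631 -0.35831878 -0.18488819] -10.593313035862367
[[ 0.4  0.9]
 [-2.7  1.2]
 [ 1.1 -0.4]
 [-0.2 -0.1]
 [-0.4  2.6]
 [ 1.9  0.6]
 [-0.4 -2.1]
 [ 0.6 -2.1]]
(0, 0.04, 0.16) [582. 163.] [254. 143.]
(0, -0.04, 0.16) [721. 188.] [323. 213.]
(-0.023, 0.04, 0.188) [582. 187.] [217. 104.]
(-0.023, -0.04, 0.188) [727. 213.] [285. 173.]
(0.068, 0.04, 0.165) [602.  49.] [365. 114.]
(0.068, -0.04, 0.165) [740.  73.] [441. 181.]
(0.016, 0.04, 0.19) [594. 119.] [283.  89.]
(0.016, -0.04, 0.19) [738. 144.] [355. 156.]
car [ 0.4336291  -0.07281347 -0.10692722] -6.126478252857392
[[-0.6 -0.2]
 [-0.2  0.2]
 [-0.  -0.5]
 [-0.1 -0.3]
 [ 0.2  0.1]
 [ 0.6  0.6]]
barmid [263.5505367  228.74070601]
```

```bash
cat >> h.py <<'E'
def go(xy,z,yaw):
    "tool-frame shift (mm) and turn (deg) to TCP xyz, jaw axis at yaw deg (or +180)"
    o=get_obs(); p=np.array(o["position"]); T=R.from_quat(o["tool_rot"])
    best=None
    for k in(0,180,-180):
        a=np.radians(yaw+k); x=np.array([0,0,-1.]); y=np.array([np.cos(a),np.sin(a),0]); M=R.from_matrix(np.c_[x,y,np.cross(x,y)])
        rv=(T.inv()*M).as_rotvec(degrees=True)
        if best is None or np.linalg.norm(rv)<np.linalg.norm(best): best=rv
    print("pos",p.round(4),"jaw dir",np.degrees(np.arctan2(*T.as_matrix()[1::-1,1])).round(1),"shift",(T.inv().apply(np.r_[xy,z]-p)*1000).round(1),"turn",best.round(2),"F",np.round(o["ft_force"],1),"q",np.round(o["q"],2),"w",round(o["grip_width"]*1000,1),"t",round(o["time"],2))
E
python3 -c "
from h import *
print(R.from_quat(get_obs()['tool_rot']).as_matrix().round(2));go([.4336,-.0728],.25,-6.1)"
```

```text
[[-0.    0.37 -0.93]
 [-0.   -0.93 -0.37]
 [-1.    0.    0.  ]]
pos [ 0.2329 -0.58    0.202 ] jaw dir -68.1 shift [ -48.  -395.9 -375.2] turn [-62.03   0.     0.  ] F [0.  0.1 0.7] q [-1.37  0.53  1.43 -0.    1.18 -0.18] w 87.1 t 1.2
```

```bash
python3 -m inch '[[60,[-50,0,0],[0,0,0]],[60,[-50,0,0],[0,0,0]],[60,[0,0,0],[-10.3,0,0]],[60,[0,0,0],[-10.3,0,0]],[60,[0,0,0],[-10.3,0,0]],[60,[0,0,0],[-10.3,0,0]],[60,[0,0,0],[-10.3,0,0]],[60,[0,0,0],[-10.3,0,0]],[60,[0,0,0],[0,0,0]]]' 30; python3 -c "
from h import *
go([.4336,-.0728],.25,-6.1)"
```

```text
time: 2.33
position: [0.2329, -0.5797, 0.3055]
tool_rot: [0.519, 0.48, -0.519, 0.48]
ft_force: [-0.6, 0.0, -0.3]
grip_width: 0.0604
pos [ 0.2329 -0.5797  0.3055] jaw dir -4.4 shift [  55.5  161.2 -520.8] turn [ 1.7  -0.   -0.01] F [-0.6  0.  -0.3] q [-1.37  0.43  1.3   0.    1.41 -1.29] w 60.4 t 2.33
```

```bash
python3 -m inch '[[60,[0,17,-54],[1.7,0,0]],[60,[0,17,-54],[0,0,0]],[60,[0,17,-54],[0,0,0]],[60,[0,17,-54],[0,0,0]],[60,[0,17,-54],[0,0,0]],[60,[0,17,-54],[0,0,0]],[60,[10,17,-54],[0,0,0]],[60,[10,17,-54],[0,0,0]],[60,[10,17,-54],[0,0,0]],[60,[10,5,-20],[0,0,0]],[60,[0,0,0],[0,0,0]]]'
python3 - <<'E'
from h import *
go([.4336,-.0728],.2,-6.1)
for n in("top","scene"):
    im=imaging.camera(n); cv2.imwrite(f"pics/{n}1.png",im[...,::-1])
    for t in("carrier","bar_mid","drip_stand","hook_mid"):
        print(n,t,[(np.round(d["pixel"],1),round(d["confidence"],2)) for d in imaging.tip_of(n,t)][:3])
p=[ 0.4336291,-0.07281347,-0.10692722]; print("pred",proj("scene",pose(p,(0,0,.116))),proj("scene",pose(p,(0,0,0))))
a=cv2.imread("pics/scene1.png");c=cv2.resize(a[60:320,190:450],None,fx=2.3,fy=2.3,interpolation=cv2.INTER_CUBIC);cv2.imwrite("pics/scene1c.png",c)
E
```

```text
time: 3.7
position: [0.458, -0.0846, 0.265]
tool_rot: [0.536, 0.458, -0.535, 0.465]
ft_force: [0.3, -0.2, 0.9]
grip_width: 0.0599
pos [ 0.458  -0.0846  0.265 ] jaw dir -8.5 shift [ 64.7 -26.5  -8.3] turn [-2.39  0.28 -0.52] F [ 0.3 -0.2  0.9] q [-0.42  0.23  1.74 -0.    1.16 -0.27] w 59.9 t 3.7
top carrier [(array([268.9, 233.9]), 0.72), (array([260.3, 229.4]), 0.57)]
top bar_mid [(array([259.3, 230.6]), 0.92)]
top drip_stand [(array([376.5, 190.7]), 0.73)]
top hook_mid []
scene carrier [(array([286.8, 231.4]), 0.9)]
scene bar_mid [(array([282.8, 190.9]), 0.76)]
scene drip_stand [(array([385.6, 273.6]), 0.75), (array([327.5, 307.4]), 0.6)]
scene hook_mid [(array([389.8, 215.6]), 0.38)]
pred [283.57676943 193.6638804 ] [286.19393561 232.5701838 ]
```

View pics/scene1c.png

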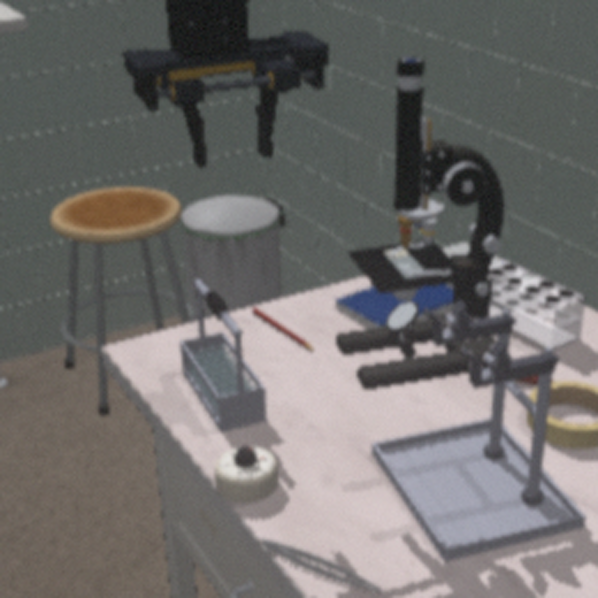

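The scene view agrees with the carrier estimate: the grip is at about (284,193) against a prediction of (283.6,193.7). The whole stand tray is now visible, so I'll refit the stand.

```bash
python3 - <<'E'
from h import *
sc=lambda u,v:np.array([190+u/2.3,60+v/2.3])-.28
t="top";s="scene"
st=[(t,(-.055,.09,.007),crop(465,295)),(t,(-.055,-.09,.007),crop(745,343)),(t,(.09,-.09,.014),crop(762,140)),(t,(.09,.09,.014),crop(505,92)),(t,(.068,.04,.165),crop(600,46)),(t,(.068,-.04,.165),crop(737,70))]
ss=[(s,(-.055,-.09,.007),sc(447,550)),(s,(.09,-.09,.007),sc(582,522)),(s,(-.055,.09,.007),sc(375,452)),(s,(.062,.04,.014),sc(494,455)),(s,(.062,-.04,.014),sc(533,498)),(s,(.068,.04,.165),sc(510,322)),(s,(.068,-.04,.165),sc(555,361))]
for o in (st,ss,st+ss):
    p,r=fit(o,[.56,-.34,0]);print("stand",p.round(4),np.degrees(p[2]));print(r.round(1).tolist())
go([.4336,-.0728],.2,-6.1)
E
python3 -m inch '[[60,[20,-26,-8],[-2.4,0.3,-0.5]],[60,[20,0,0],[0,0,0]],[60,[0,0,0],[0,0,0]]]'; python3 -c "
from h import *
go([.4336,-.0728],.1,-6.1)"
```

```text
stand [ 0.555  -0.3586 -0.17  ] -9.739256178564784
[[0.7, 0.8], [-2.2, 0.1], [0.7, -1.5], [-0.7, -0.3], [0.5, 0.5], [0.8, 0.1]]
stand [ 0.5547 -0.3576 -0.2086] -11.949481628769199
[[-1.5, 4.0], [1.6, 1.5], [-1.3, -0.9], [0.6, -2.5], [0.2, -1.6], [0.8, -1.4], [-0.5, -1.3]]
stand [ 0.5547 -0.3579 -0.1877] -10.754169147838594
[[0.2, 0.3], [-2.9, 0.8], [1.0, -0.7], [-0.2, -0.6], [0.8, 0.4], [1.0, 0.6], [-0.3, 4.2], [2.0, 0.9], [-1.8, -0.5], [0.2, -2.7], [0.3, -1.9], [0.3, -1.5], [-0.3, -1.6]]
pos [ 0.4582 -0.0868  0.2657] jaw dir -8.6 shift [ 65.4 -27.1 -10.5] turn [-2.53  0.32 -0.63] F [ 0.2  0.6 -0.6] q [-0.43  0.23  1.74 -0.    1.16 -0.27] w 60.0 t 4.2
time: 4.58
position: [0.4339, -0.0761, 0.2253]
tool_rot: [0.527, 0.471, -0.526, 0.473]
ft_force: [0.1, -0.3, 1.3]
grip_width: 0.0601
pos [ 0.4339 -0.0761  0.2253] jaw dir -6.3 shift [125.3  -1.2  -3.4] turn [-0.18  0.05 -0.24] F [ 0.1 -0.3  1.3] q [-0.43  0.24  1.85  0.    1.05 -0.32] w 60.1 t 4.58
```

```bash
python3 -m inch '[[60,[35,-1,-3],[0,0,0]],[60,[35,0,0],[0,0,0]],[60,[30,0,0],[0,0,0]],[60,[18,0,0],[0,0,0]],[60,[5,0,0],[0,0,0]],[60,[0,0,0],[0,0,0]]]'; python3 -c "
from h import *
go([.4336,-.0728],.099,-6.1)"
```

```text
time: 5.32
position: [0.4414, -0.0773, 0.104]
tool_rot: [0.53, 0.466, -0.524, 0.477]
ft_force: [0.3, 0.2, -1.2]
grip_width: 0.06
pos [ 0.4414 -0.0773  0.104 ] jaw dir -6.4 shift [ 4.9 -8.3 -3.6] turn [-0.29  0.29 -0.99] F [ 0.3  0.2 -1.2] q [-0.42  0.46  1.98  0.    0.69 -0.31] w 60.0 t 5.33
```

```bash
python3 -m inch '[[60,[5,-8,-3.5],[-0.3,0.3,-1]],[60,[0,0,0],[0,0,0]]]'; python3 -c "
from h import *
go([.4336,-.0728],.099,-6.1)"
```

```text
time: 5.58
position: [0.4346, -0.0732, 0.1]
tool_rot: [0.526, 0.472, -0.526, 0.473]
ft_force: [0.5, -0.1, -0.7]
grip_width: 0.0602
pos [ 0.4346 -0.0732  0.1   ] jaw dir -6.1 shift [ 1.  -1.  -0.3] turn [ 0.03  0.03 -0.09] F [ 0.5 -0.1 -0.7] q [-0.42  0.46  1.98 -0.    0.69 -0.32] w 60.2 t 5.58
```

```bash
python3 -m inch '[[30,[1,-1,0],[0,0,0]],[15,[0,0,0],[0,0,0]],[5,[0,0,0],[0,0,0]],[5,[0,0,0],[0,0,0]],[5,[0,0,0],[0,0,0]],[5,[0,0,0],[0,0,0]],[5,[0,0,0],[0,0,0]],[5,[0,0,0],[0,0,0]]]' 45; python3 -c "
from h import *
go([.4336,-.0728],.22,-6.1)"
```

```text
time: 6.58
position: [0.4347, -0.0734, 0.0998]
tool_rot: [0.527, 0.471, -0.525, 0.474]
ft_force: [0.0, -0.5, 0.1]
grip_width: 0.0123
pos [ 0.4347 -0.0734  0.0998] jaw dir -6.1 shift [-120.2   -0.6   -0.4] turn [ 0.01  0.07 -0.28] F [ 0.  -0.5  0.1] q [-0.42  0.46  1.99  0.    0.69 -0.32] w 12.3 t 6.58
```

```bash
python3 -m inch '[[5,[-15,0,0],[0,0,0]],[5,[-25,0,0],[0,0,0]],[5,[-30,0,0],[0,0,0]],[5,[-30,0,0],[0,0,0]],[5,[-15,0,0],[0,0,0]],[5,[0,0,0],[0,0,0]]]'; python3 -c "
from h import *
go([.466,-.341],.21,-10.7)"
```

```text
time: 7.32
position: [0.4283, -0.0711, 0.214]
tool_rot: [-0.524, -0.476, 0.527, -0.47]
ft_force: [-0.9, 0.3, -4.3]
grip_width: 0.0126
pos [ 0.4283 -0.0711  0.214 ] jaw dir -6.0 shift [  2.6  65.9 264.5] turn [ 4.66 -0.13  0.62] F [-0.9  0.3 -4.3] q [-0.42  0.26  1.87 -0.    1.03 -0.32] w 12.6 t 7.33
```

```bash
python3 -m inch '[[5,[0,9,35],[1,0,0]],[5,[0,9,38],[1,0,0]],[5,[0,9,38],[1,0,0]],[5,[0,9,38],[1,0,0]],[5,[0,9,38],[0.6,0,0]],[5,[0,9,38],[0,0,0]],[5,[0,9,30],[0,0,0.5]],[5,[0,0,0],[0,0,0]]]'
python3 - <<'E'
from h import *
go([.466,-.341],.21,-10.7)
for n in("top","scene"):
    im=imaging.camera(n); cv2.imwrite(f"pics/{n}2.png",im[...,::-1])
    for t in("carrier","bar_mid","drip_stand","hook_mid"):
        print(n,t,[(np.round(d["pixel"],1),round(d["confidence"],2)) for d in imaging.tip_of(n,t)][:3])
a=cv2.imread("pics/scene2.png")[110:310,290:490];b=cv2.imread("pics/top2.png")[110:310,290:490]
cv2.imwrite("pics/two2.png",cv2.resize(np.hstack([a,b]),None,fx=2,fy=2,interpolation=cv2.INTER_CUBIC))
cv2.imwrite("pics/s2.png",cv2.resize(a[:150],None,fx=4,fy=4,interpolation=cv2.INTER_CUBIC))
E
```

```text
time: 8.32
position: [0.4435, -0.3344, 0.1969]
tool_rot: [-0.543, -0.462, 0.546, -0.441]
ft_force: [0.5, 0.5, -4.0]
grip_width: 0.0123
pos [ 0.4435 -0.3344  0.1969] jaw dir -10.7 shift [-13.8  23.    2.1] turn [ 0.   -0.86  1.49] F [ 0.5  0.5 -4. ] q [-0.84  0.45  1.59 -0.    1.13 -0.66] w 12.3 t 8.32
top carrier []
top bar_mid []
top drip_stand [(array([377.7, 190.9]), 0.54)]
top hook_mid []
scene carrier [(array([341.2, 245.4]), 0.66)]
scene bar_mid [(array([338. , 198.9]), 0.59)]
scene drip_stand [(array([387.2, 273.2]), 0.73)]
scene hook_mid [(array([390.2, 215.1]), 0.46)]
```

View pics/s2.png

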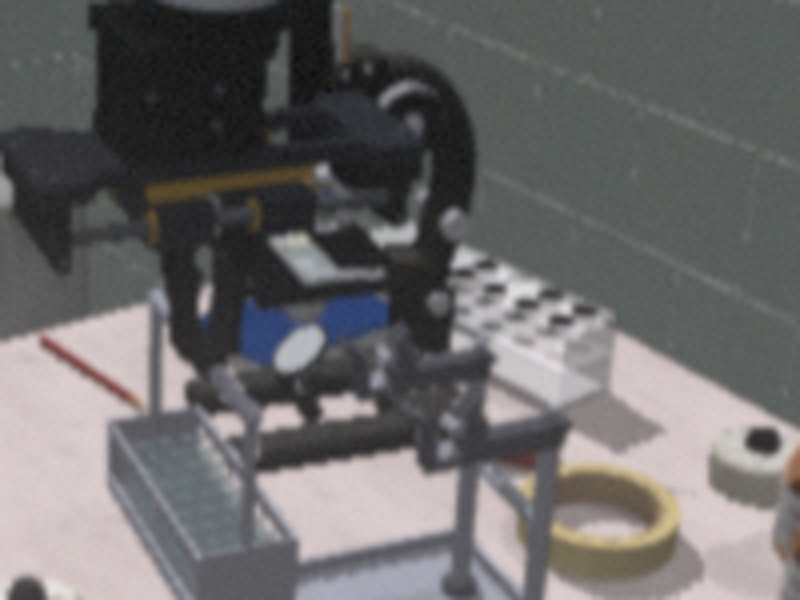

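The carrier hangs upright in front of the stand, with the near bar corner at about crop (248,402) and the near hook at about (440,440). I'll compare these with the predictions.

Run:
```python
from h import *
o=get_obs();T=R.from_quat(o["tool_rot"]).as_matrix();p=np.array(o["position"]);bar=p-.0162*T[:,0];print("bar",bar.round(4), "pred px",proj("scene",bar).round(1))
c=lambda P:((proj("scene",P)-[290,110])*4).round()
for y in(.066,-.066,.07,-.07):print("bar end",y,c(bar-y*T[:,2]),c(bar+y*T[:,2]))
s=[.5547,-.358,np.radians(-10.6)]
for P in((0,.04,.16),(0,-.04,.16),(-.023,.04,.188),(-.023,-.04,.188),(.016,-.04,.19),(.068,.04,.165),(.068,-.04,.165),(.062,-.04,.014),(-.006,-.04,.15)):print(P,c(pose(s,P)))
d=np.r_[bar[:2]-s[:2]];cc,ss=np.cos(s[2]),np.sin(s[2]);print("bar in stand",cc*d[0]+ss*d[1],-ss*d[0]+cc*d[1])
for z in(.189,):go(pose(s,(-.075,0,0))[:2],z,-10.6)
```

```text
bar [ 0.4446 -0.3318  0.2153] pred px [341.2 198.6]
bar end 0.066 [159. 298.] [256. 418.]
bar end -0.066 [256. 418.] [159. 298.]
bar end 0.07 [157. 295.] [259. 422.]
bar end -0.07 [259. 422.] [157. 295.]
(0, 0.04, 0.16) [375. 382.]
(0, -0.04, 0.16) [445. 452.]
(-0.023, 0.04, 0.188) [339. 343.]
(-0.023, -0.04, 0.188) [407. 412.]
(0.016, -0.04, 0.19) [477. 395.]
(0.068, 0.04, 0.165) [487. 353.]
(0.068, -0.04, 0.165) [563. 420.]
(0.062, -0.04, 0.014) [527. 657.]
(-0.006, -0.04, 0.15) [433. 471.]
bar in stand -0.11305070595565009 0.005529371606475011
pos [ 0.4442 -0.3315  0.1991] jaw dir -10.5 shift [ 9.  38.7  6. ] turn [ 0.1  -0.86  1.41] F [-0.1  0.9 -3.3] q [-0.84  0.45  1.59 -0.    1.13 -0.66] w 12.0 t 8.82
```

```bash
python3 -m inch '[[5,[-6,0,6],[0.1,-0.9,1.4]],[5,[0,15,0],[0,0,0]],[5,[0,15,0],[0,0,0]],[5,[0,0,0],[0,0,0]]]'
python3 - <<'E'
from h import *
s=[.5547,-.358,np.radians(-10.6)]
go(pose(s,(-.002,0,0))[:2],.191,-10.6)
E
```

```text
time: 9.32
position: [0.4757, -0.3441, 0.2063]
tool_rot: [0.544, 0.45, -0.544, 0.454]
ft_force: [-0.6, -0.2, -3.4]
grip_width: 0.0122
pos [ 0.4757 -0.3441  0.2063] jaw dir -10.6 shift [15.6 78.1 -0.9] turn [ 0.01  0.18 -0.23] F [-0.6 -0.2 -3.4] q [-0.82  0.47  1.53 -0.    1.14 -0.63] w 12.2 t 9.32
```

```bash
python3 -m inch '[[5,[13,0,-1],[0,0.2,-0.2]],[5,[0,0,0],[0,0,0]],[5,[0,12,0],[0,0,0]],[5,[0,12,0],[0,0,0]],[5,[0,12,0],[0,0,0]],[5,[0,0,0],[0,0,0]]]'
python3 - <<'E'
from h import *
s=[.5547,-.358,np.radians(-10.6)]
go(pose(s,(-.002,0,0))[:2],.191,-10.6)
E
```

```text
time: 10.07
position: [0.514, -0.3498, 0.1913]
tool_rot: [0.544, 0.452, -0.544, 0.451]
ft_force: [-0.7, -0.1, -4.6]
grip_width: 0.0122
pos [ 0.514  -0.3498  0.1913] jaw dir -10.6 shift [ 0.2 39.5  0.6] turn [ 0.03 -0.1   0.06] F [-0.7 -0.1 -4.6] q [-0.78  0.54  1.45  0.    1.16 -0.59] w 12.2 t 10.07
```

```bash
python3 -m inch '[[5,[0,12,0],[0,0,0]],[5,[0,12,0],[0,0,0]],[5,[0,12,0],[0,0,0]],[5,[0,2,0],[0,0,0]],[5,[0,0,0],[0,0,0]]]'
python3 - <<'E'
from h import *
s=[.5547,-.358,np.radians(-10.6)]
go(pose(s,(-.002,0,0))[:2],.191,-10.6)
for n in("top","scene"):
    im=imaging.camera(n); cv2.imwrite(f"pics/{n}3.png",im[...,::-1])
    print(n,[(np.round(d["pixel"],1),round(d["confidence"],2)) for t in("bar_mid","hook_mid") for d in imaging.tip_of(n,t)][:3])
a=cv2.imread("pics/scene3.png")[150:270,330:490]
cv2.imwrite("pics/s3.png",cv2.resize(a,None,fx=5,fy=5,interpolation=cv2.INTER_CUBIC))
o=get_obs();T=R.from_quat(o["tool_rot"]).as_matrix();p=np.array(o["position"]);bar=p-.0162*T[:,0]
c=lambda P:((proj("scene",P)-[330,150])*5).round()
print(c(bar),c(bar+.066*T[:,2]),c(bar-.066*T[:,2]),[c(pose(s,P)) for P in((0,-.04,.16),(-.023,-.04,.188),(.016,-.04,.19),(.068,-.04,.165))])
E
```

```text
time: 10.7
position: [0.554, -0.357, 0.1909]
tool_rot: [0.544, 0.453, -0.544, 0.451]
ft_force: [-0.8, 0.6, -4.3]
grip_width: 0.0122
pos [ 0.554  -0.357   0.1909] jaw dir -10.5 shift [-0.1 -1.1  0.9] turn [ 0.05 -0.12  0.1 ] F [-0.8  0.6 -4.3] q [-0.74  0.59  1.35  0.    1.21 -0.56] w 12.2 t 10.7
top []
scene [(array([391.5, 191.4]), 0.58), (array([389.7, 215.3]), 0.48)]
[314. 219.] [392. 292.] [245. 155.] [array([356., 365.]), array([308., 316.]), array([396., 294.]), array([504., 325.])]
```

View pics/s3.png

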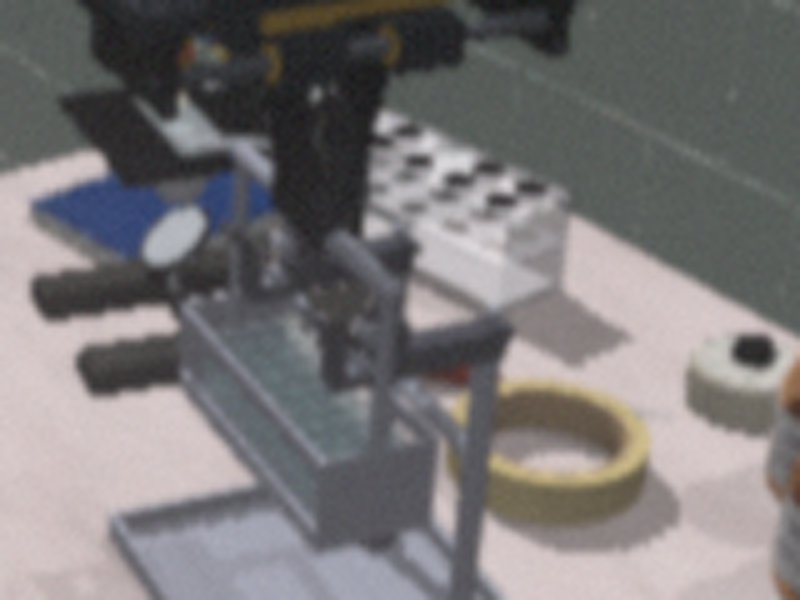

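The bar spans above both hooks, with the near wire at (390,285) as predicted. Now I'll lower it gently.

```bash
python3 -m inch '[[5,[7,-0.5,0],[0,0,0]],[5,[7,0,0],[0,0,0]],[5,[6,0,0],[0,0,0]],[5,[0,0,0],[0,0,0]]]'
python3 - <<'E'
from h import *
s=[.5547,-.358,np.radians(-10.6)]
go(pose(s,(-.001,0,0))[:2],.149,-10.6)
E
```

```text
time: 11.5
position: [0.5524, -0.3567, 0.1694]
tool_rot: [0.544, 0.453, -0.544, 0.45]
ft_force: [-1.4, 0.0, -3.9]
grip_width: 0.0123
pos [ 0.5524 -0.3567  0.1694] jaw dir -10.6 shift [20.4  1.6  0.9] turn [-0.   -0.15  0.14] F [-1.4  0.  -3.9] q [-0.74  0.61  1.37  0.    1.16 -0.56] w 12.3 t 11.5
```

```bash
python3 -m inch '[[5,[3,1,0],[0,-0.1,0.1]],[5,[3,0,0],[0,0,0]],[5,[0,0,0],[0,0,0]]]'
python3 - <<'E'
from h import *
s=[.5547,-.358,np.radians(-10.6)]
go(pose(s,(-.001,0,0))[:2],.149,-10.6)
print(get_obs()["moment"])
E
python3 -m inch '[[5,[2,0,0],[0,0,0]],[5,[1,0,0],[0,0,0]],[5,[0,0,0],[0,0,0]]]'
```

```text
time: 11.88
position: [0.5539, -0.3571, 0.1632]
tool_rot: [0.544, 0.452, -0.544, 0.452]
ft_force: [-0.3, -0.2, -3.3]
grip_width: 0.012
pos [ 0.5539 -0.3571  0.1632] jaw dir -10.6 shift [14.2 -0.   0.7] turn [-0.   -0.02 -0.02] F [-0.3 -0.2 -3.3] q [-0.74  0.62  1.38  0.    1.15 -0.56] w 12.0 t 11.88
[-0.00689804 -0.08246113 -0.00344331]
time: 12.25
position: [0.5544, -0.3575, 0.1619]
tool_rot: [0.545, 0.451, -0.544, 0.452]
ft_force: [0.2, 0.6, -3.5]
grip_width: 0.0124
```

```bash
python3 -m inch '[[5,[2,0,0],[0,0,0]],[5,[2,0,0],[0,0,0]]]';python3 -m inch '[[5,[2,0,0],[0,0,0]],[5,[2,0,0],[0,0,0]]]'
python3 - <<'E'
from h import *
s=[.5547,-.358,np.radians(-10.6)]
go(pose(s,(-.001,0,0))[:2],.149,-10.6)
print(get_obs()["moment"])
E
```

```text
time: 12.5
position: [0.5547, -0.358, 0.1606]
tool_rot: [0.544, 0.45, -0.544, 0.453]
ft_force: [-2.5, 1.7, 7.6]
grip_width: 0.0125
time: 12.75
position: [0.5548, -0.3582, 0.16]
tool_rot: [0.544, 0.449, -0.544, 0.454]
ft_force: [-2.3, 2.7, 6.2]
grip_width: 0.0121
pos [ 0.5548 -0.3582  0.16  ] jaw dir -10.6 shift [11.  -1.2 -0.2] turn [-0.03  0.19 -0.3 ] F [-2.3  2.7  6.2] q [-0.74  0.62  1.38  0.    1.13 -0.56] w 12.1 t 12.75
[ 0.43570377  0.39189148 -0.05891391]
```

```bash
python3 -m inch '[[5,[3,-0.5,0],[0,0.2,-0.3]],[5,[3,0,0],[0,0,0]]]';python3 -m inch '[[5,[4,0,0],[0,0,0]]]'
python3 - <<'E'
from h import *
s=[.5547,-.358,np.radians(-10.6)]
go(pose(s,(-.001,0,0))[:2],.149,-10.6)
print(get_obs()["moment"])
E
```

```text
time: 13.0
position: [0.5547, -0.3587, 0.1574]
tool_rot: [0.544, 0.45, -0.544, 0.452]
ft_force: [-2.9, 1.0, 3.2]
grip_width: 0.0123
time: 13.12
position: [0.5547, -0.3589, 0.1538]
tool_rot: [0.544, 0.45, -0.544, 0.453]
ft_force: [-0.6, 1.1, -0.2]
grip_width: 0.0126
pos [ 0.5547 -0.3589  0.1538] jaw dir -10.7 shift [ 4.8 -1.2 -0.8] turn [-0.05  0.11 -0.17] F [-0.6  1.1 -0.2] q [-0.74  0.63  1.39 -0.    1.13 -0.56] w 12.6 t 13.12
[ 0.10274329  0.10006625 -0.08942582]
```

```bash
python3 -m inch '[[5,[3,-0.5,0],[0,0.1,-0.2]],[5,[3,0,0],[0,0,0]],[5,[2,0,0],[0,0,0]]]'
python3 - <<'E'
from h import *
s=[.5547,-.358,np.radians(-10.6)]
go(pose(s,(-.001,0,0))[:2],.149,-10.6)
print(get_obs()["moment"])
E
```

```text
time: 13.5
position: [0.5556, -0.3594, 0.1484]
tool_rot: [0.544, 0.451, -0.544, 0.453]
ft_force: [-3.2, 2.0, 11.4]
grip_width: 0.0127
pos [ 0.5556 -0.3594  0.1484] jaw dir -10.6 shift [-0.6 -2.2 -1.2] turn [-0.01  0.07 -0.13] F [-3.2  2.  11.4] q [-0.74  0.63  1.39  0.    1.12 -0.56] w 12.7 t 13.5
[ 0.48808717  0.5855492  -0.01851861]
```

```bash
python3 -m inch '[[5,[2.5,-1,-0.5],[0,0,0]],[5,[2.5,-0.5,0],[0,0,0]]]'; python3 -c "
from h import *
for n in('scene',):
  for i in range(3):
    im=imaging.camera(n); o=get_obs(); print(o['position'],o['ft_force'])
cv2.imwrite('pics/s4.png',cv2.resize(im[150:270,330:490],None,fx=5,fy=5,interpolation=cv2.INTER_CUBIC)[...,::-1])
print(o['moment'],o['time'])
s=[.5547,-.358,np.radians(-10.6)]
go(pose(s,(-.001,0,0))[:2],.149,-10.6)
"
```

```text
time: 13.75
position: [0.5557, -0.3594, 0.1484]
tool_rot: [0.544, 0.449, -0.543, 0.454]
ft_force: [-3.3, 3.6, 11.3]
grip_width: 0.0121
[ 0.55572066 -0.35946449  0.1484206 ] [-3.3434067   3.41707535 11.81890922]
[ 0.55567451 -0.35945606  0.14842265] [-2.78832389  3.88562858 11.93991823]
[ 0.55566374 -0.35950226  0.14841343] [-2.22356204  3.52989684 10.75213136]
[ 0.59042137  0.44141424 -0.05213229] 13.9
pos [ 0.5557 -0.3595  0.1484] jaw dir -10.6 shift [-0.6 -2.2 -1.3] turn [ 0.05  0.22 -0.36] F [-2.2  3.5 10.8] q [-0.74  0.63  1.39  0.    1.11 -0.56] w 12.1 t 13.9
```

View pics/s4.png

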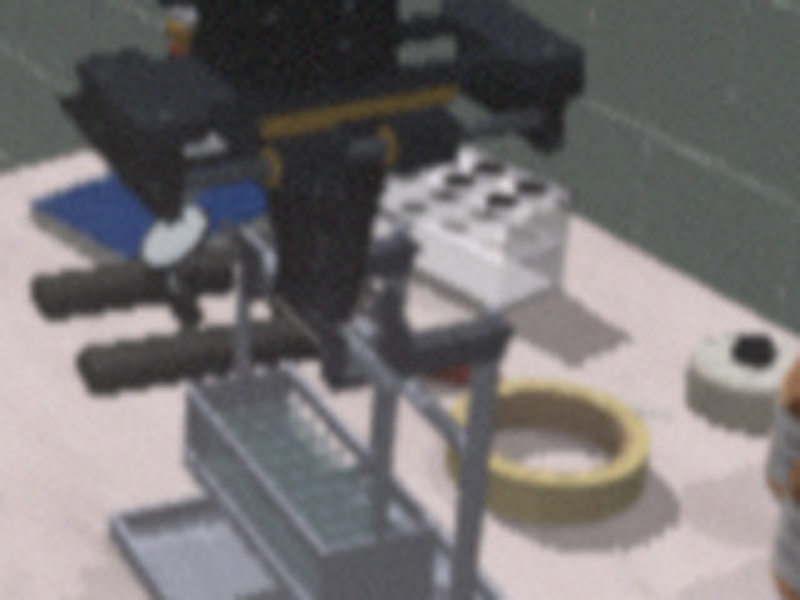

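```bash
python3 -m inch '[[5,[3,-0.5,0],[0,0.2,-0.4]],[5,[2.9,-0.5,0],[0,0.1,-0.2]]]'; python3 -c "
from h import *
imaging.camera('scene')
L=[]
for i in range(6):
    imaging.camera('top' if i%2 else 'scene'); o=get_obs(); L.append(np.r_[o['position'],o['ft_force']])
print(np.mean(L,0).round(4))
s=[.5547,-.358,np.radians(-10.6)]
go(pose(s,(-.001,0,0))[:2],.149,-10.6)
"
```

```text
time: 14.15
position: [0.5556, -0.3594, 0.1484]
tool_rot: [-0.543, -0.453, 0.544, -0.452]
ft_force: [-2.9, 2.9, 12.2]
grip_width: 0.0124
[ 0.5557 -0.3594  0.1484 -3.2241  3.3737 12.8859]
pos [ 0.5557 -0.3594  0.1484] jaw dir -10.5 shift [-0.6 -2.2 -1.2] turn [0.11 0.02 0.07] F [-3.5  3.2 13.3] q [-0.74  0.64  1.38 -0.    1.12 -0.56] w 12.2 t 14.5
```

```bash
python3 -c "
from h import *
print(robot.hand_in()); o=get_obs(); print(o['ft_force'],o['position'],o['time'])"
```

```text
the job is handed in; nothing more can be done
None
the job is handed in; nothing more can be done
```

I hung the slide carrier on both hooks of the drip stand and handed the job in with the gripper still holding the black grip and pressing down. This was at about 14.5 s of the allowed 54 s.

**Click:** The rollers touched about 13 mm above the final rest (14 mm expected). The upward force read at the wrist rose to about 8 N, then fell to about 0 as the bar went past them. The bar then stopped on a firm floor, with its axis at about 164.6 mm against the expected 165 mm.

**Pressing:** The wrist force averaged 12.9 N upward over the last few readings and was steady. Adding the carrier's weight, the push on the hooks is about 16 N. The highest wrist force I saw was about 14 N.

**Level and balance:** The tool was within about 0.1° of vertical. The wrist moment fits equal load on both hooks, but only if it is measured about the wrist, which I assumed.

**What did not fully agree:**
- A steady sideways force of about 4.5 N remained.
- The tool sat about 2 mm further back than my estimate of the home position from the pictures.
- I did not see the rollers come out above the bar. The last view shows only the near hook clearly.
- I steered clear of the timer and tweezers and felt no contact, but did not check their positions at the end.

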